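# Put the biscuit cutters away, nested in their tin

## Robot

A 6-joint arm with a two-finger parallel gripper is mounted at the origin on a cart in front of the work surface, level with it; the furniture and walls round the work are solid. World frame = base frame: x ahead of the robot, y to its left, z up, the work surface at z = 0. Lengths are in m, angles in rad, forces in N, time in s.
With the tool pointing down it reaches from about 0.35 to 0.875 m from the base axis. Payload 4.2 kg.
Tool frame: the origin (TCP) lies between the finger pads; the fingertips stand 8 mm ahead of it and the grasp point (between the pads) lies 11 mm behind it; z points along the fingers, y is the line along which they close (so a half turn about z gives the same grasp; the last joint's range is limited). The gripper opens to 87 mm and grips with 3 to 60 N. Pads are 19 mm wide; open, the fingers measure 117 mm over their backs; the gripper's body (75 mm by 190 mm) begins 51 mm behind the grasp point.
Start: joints at [-0.971, 0.385, 0.008, 0, -1.194, -0.259], TCP at [0.209, -0.589, 0.231] pointing down, gripper open.
Joint ranges: [-3.14, 3.14], [-1.21, 2.06], [-1.07, 1.41], [-3.16, 2.05], [-2.99, -0.16], [-3.1, 3.1]. Speed limits (rad/s): [2.79, 2.79, 3.14, 3.14, 3.14, 3.14].

## Interface

Orientations are given as a 3x3 rotation matrix whose columns are the frame's x, y, z axes.
In Python, from workcell import r, vision gives the robot as it stands.
- The arm moves only by the tool servo_tool, never from a script. Its arguments are lists of equal length, an entry for each row: "delta_pos": the shift along the world's x, y, z in m, a list of three; "turn": the turn, a rotation vector about the world's x, y, z in degrees, a list of three; "fingers": the opening, from -1 (shut) to 1 (fully open). A call has 1 to 20 rows; each row is the pose to reach, as a shift and turn from the pose commanded when the call began; what a row does not reach only later rows make up. A row lasts 1/12 s, in which the tool goes at most 41.7 mm and 7.16 degrees, less where a joint would pass 70% of its speed; a pose out of reach is approached as far as the arm can. A call with a gripper value outside its range is refused whole. The fingers move at their own pace and stop on an object; the grip force is fixed at half the most. Time passes only in rows, so rows that repeat a pose let the fingers close. It gives the time, the measured TCP pose, the force, the opening and the grip force at its end, in the units of the state.
- r.sense(): the state, without advancing time (a new reading comes with each control period).
- vision.camera(name): name is "scene" or "top"; returns a dict with "frame" (480x640x3 uint8, red, green, blue), "z_map" (480x640 float32, m along the optical axis (not along the pixel's ray), 0 where there is no reading), "mtx" (3x3 intrinsics, pixels), "k1" (the pictures are not rectified: a ray, as slopes to the right and down, at radius r is drawn at 1 + k1 r^2 times it, then the intrinsics apply), "camera_from_world" (4x4, takes a point from world to camera coordinates). Camera axes: x right, y up, looking along -z (the intrinsics and any distortion apply to the point x, -y, -z); pixel columns grow to the right and rows downward; lengths in m; the calibration is good to about 2 mm. A picture is of the moment at which its call begins.
- r.close_job(): hands the job in; it is judged then, once.
The state is a dict: "t": time; "joint_pos": joint angles; "qd": joint speeds; "joint_torque": joint torques, N m; "tool_pos": TCP position; "tcp_rot": TCP orientation; "contact_force": force on the tool from outside, world axes, zero at the start; "ft_torque": the same for the moment, N m; "grip_width": finger opening in m; "finger_force": force on a finger pad.
Only numpy, scipy, OpenCV 4.12 (cv2) and the standard library are available. Lean on these libraries where they do the work, as an engineer would, in place of code of your own. Each camera call takes 0.05 s, during which the arm holds its last target. There are 200 camera calls.

## Task

Put the set of round biscuit cutters away in its tin: stand the smallest cutter in the tin first, set the middle one over it, then the largest over both, each standing flat on the tin's floor with its handle up, and finally close the tin with its wooden lid, fully home. The tin is only wide enough for the set when the cutters are nested, and may be nudged but must stay upright on the worktop. Leave the timer, the two measuring cups, the tablespoon and the wooden spoon where they lie.

Things in the scene. Friction and masses are not known exactly. Their poses are not given: they have to be found in the camera images.
- small_cutter: smallest of 3 round steel biscuit cutters: open ring, outer diameter 40 mm, inner 36, 26 high, with a strap handle arched over it along x. Origin: centre of its underside, z up. Strap 16 mm wide (along y), 3 thick, its top 42 mm up, level for 16 mm at the middle, room under it to 39 mm. Grip the strap's middle from above, fingers closing along y, tips about 10 mm below its top; 40 g.
- medium_cutter: middle one of 3 round steel biscuit cutters: open ring, outer diameter 58 mm, inner 53, 33 high, with a strap handle arched over it along x. Origin: centre of its underside, z up. Strap 16 mm wide (along y), 3 thick, its top 50 mm up, level for 23 mm at the middle, room under it to 47 mm. Grip the strap's middle from above, fingers closing along y, tips about 10 mm below its top; 60 g.
- large_cutter: largest of 3 round steel biscuit cutters: open ring, outer diameter 76 mm, inner 70, 40 high, with a strap handle arched over it along x. Origin: centre of its underside, z up. Strap 16 mm wide (along y), 3 thick, its top 58 mm up, level for 30 mm at the middle, room under it to 55 mm. Grip the strap's middle from above, fingers closing along y, tips about 10 mm below its top; 80 g.
- tin: open round tin of plain metal, loose on the worktop, about 0.5 kg; origin at the centre of its underside, z up. Outer diameter 112 mm, 74 mm high, floor 3 mm thick, inner clear diameter 105 mm.
- tin_lid: round wooden lid of the tin, right way up; origin: centre of its underside, z up. From below: a plug 94 mm across, 8 high (foot narrowed to 88) that enters the tin; a disc 116 mm across, 9 thick, that rests on the tin's rim; a knob with 17 mm neck and a head 24 mm across from 22 to 40 mm up. Fully home its underside is 66 mm above the tin's underside. 120 g.
- timer: kitchen timer with red top, 64 mm in diameter, 54 mm high, behind the work; leave it. Origin at the centre of its underside.
- cup_full: the bigger steel measuring cup with a long handle, 90x173x51 mm, behind the work on the left; leave it. Origin at the middle of its length, underside; the bowl is to its +y, the handle to its -y.
- cup_half: the smaller steel measuring cup with a long handle, 74x157x41 mm, behind the work on the right; leave it. Origin at the middle of its length, underside; the bowl is to its +y, the handle to its -y.
- tablespoon: steel tablespoon, 188x38x15 mm, behind the work on the left; leave it. Origin at its middle, underside; long axis x.
- wooden_spoon: wooden spoon, 316x54x14 mm, behind the work on the right; leave it. Origin at its middle, underside; long axis x.
There are look-alikes about, which are no part of the job. Leave any green look-alike of the medium_cutter alone.

How it is judged:
By the outcome, as a careful person would: the job done as asked, in the order asked, and still so for the second after the job is handed in, with the robot touching nothing.
It also fails if it takes over 125 s, if anything falls off the work surface, if the arm or the gripper's body presses on something with over 40 N, if the wrist force passes 120 N, or if a joint passes its speed limit or range.

## Working session

There is one attempt and no reset: what is moved stays moved. The work goes in short steps, Python scripts to look and compute and a tool call to move; the robot and the scene stay as the last step left them, time stands still between calls to the robot, and variables do not carry over. Pictures are saved under pics/ and viewed, at most 14 in all, crops included, and the job is handed in when it is done.

Besides the shell and the picture viewer there is one more tool, called after "Call:" as a command line: name --argument value ..., lists and objects as JSON in quotes. servo_tool: Moves the arm, as the interface text tells. Its arguments: {"type":"object","properties":{"delta_pos":{"type":"array","items":{"type":"array","items":{"type":"number"}}},"turn":{"type":"array","items":{"type":"array","items":{"type":"number"}}},"fingers":{"type":"array","items":{"type":"number"}}},"required":["delta_pos","turn","fingers"]}

```bash
mkdir -p pics; cat > h.py <<'E'
import numpy as np, cv2
from workcell import r, vision
def cam(n):
    c=vision.camera(n); return c
def world(c):
    K=c["mtx"];h,w=c["z_map"].shape
    u,v=np.meshgrid(np.arange(w),np.arange(h))
    p=cv2.undistortPoints(np.stack([u,v],-1).reshape(-1,1,2).astype(np.float64),K,np.array([c["k1"],0,0,0.]))[:,0]
    z=c["z_map"].reshape(-1)
    P=np.stack([p[:,0]*z,-p[:,1]*z,-z,np.ones_like(z)],0)
    W=(np.linalg.inv(c["camera_from_world"])@P)[:3].T.reshape(h,w,3)
    W[c["z_map"]==0]=np.nan
    return W
def save(c,n,box=None,s=1):
    f=c["frame"][...,::-1]
    if box: f=f[box[1]:box[3],box[0]:box[2]]
    cv2.imwrite("pics/"+n,cv2.resize(f,None,fx=s,fy=s,interpolation=cv2.INTER_CUBIC))
E
python3 - <<'E'
from h import *
for n in("top","scene"):
    c=cam(n);save(c,n+"0.png");np.savez(n+"0.npz",f=c["frame"],W=world(c))
print(r.sense())
E
```

```text
{'t': 0.1, 'joint_pos': array([-9.71412432e-01,  3.85467660e-01,  6.76403499e-03, -4.19756535e-04,
       -1.19401061e+00, -2.58603137e-01]), 'qd': array([ 0.0006401 , -0.00052536,  0.00181005,  0.001874  ,  0.00057784,
       -0.00054121]), 'joint_torque': array([-4.22900712e-04, -3.91689026e+01,  1.87936825e+01,  4.23191607e+00,
        1.35026968e-02, -7.12971996e-05]), 'tool_pos': array([ 0.20872763, -0.58855962,  0.22957909]), 'tcp_rot': array([[-9.42545695e-01, -3.34076393e-01, -7.59667201e-04],
       [-3.34077238e-01,  9.42543975e-01,  1.80374921e-03],
       [ 1.13429714e-04,  1.95390357e-03, -9.99998085e-01]]), 'contact_force': array([ 0.19944037, -0.12890905,  0.09953138]), 'ft_torque': array([ 0.04038568, -0.05513531,  0.01621106]), 'finger_force': 0.0, 'grip_width': 0.08695539691386171}
```

View pics/top0.png

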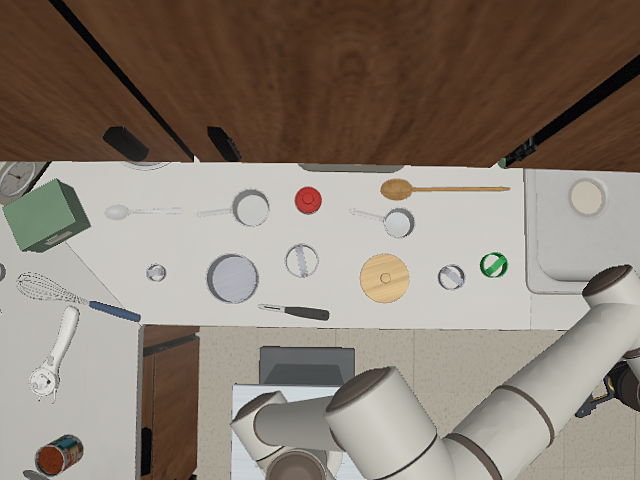

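View pics/scene0.png

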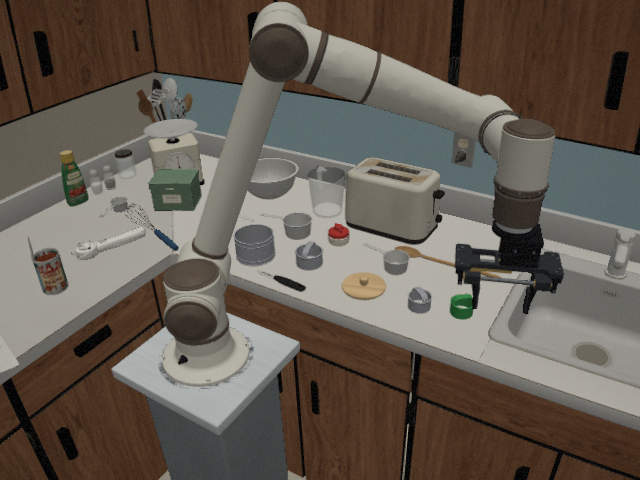

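The top view shows steel rings at (156,272), (302,260) and (452,277), a green ring at (494,265), the tin at (232,278) and the lid at (385,278). Two could be medium_cutter: the steel one (452,277) fits as bare steel, while the green one (494,265) is the look-alike to leave. I'll confirm with a crop and measure.

```bash
cat >> h.py <<'E'
from scipy.optimize import least_squares
def circ(P):
    f=least_squares(lambda q:np.hypot(P[:,0]-q[0],P[:,1]-q[1])-q[2],[*P[:,:2].mean(0),.03],loss='soft_l1',f_scale=.001)
    return f.x
def strap(W,u,v,ztop,h=30):
    """axis of the strap from the points above the ring, and centre"""
    A=W[v-h:v+h,u-h:u+h].reshape(-1,3);A=A[np.isfinite(A[:,0])]
    S=A[(A[:,2]>ztop-.006)&(A[:,2]<ztop+.006)]
    c,(w,l),a=cv2.minAreaRect((S[:,:2]*1000).astype(np.float32))
    d=S[:,:2]-S[:,:2].mean(0);e,V=np.linalg.eigh(d.T@d)
    return len(S),np.array(c)/1000,(w,l),np.degrees(np.arctan2(V[1,1],V[0,1])),S[:,2].max()
def ring(W,u,v,z,h=35):
    A=W[v-h:v+h,u-h:u+h].reshape(-1,3);A=A[np.isfinite(A[:,0])]
    S=A[(abs(A[:,2]-z)<.004)]
    return len(S),circ(S)
E
python3 - <<'E'
from h import *
d=np.load("top0.npz");W=d["W"];f=d["f"]
np.set_printoptions(precision=4,suppress=True)
for n,u,v,zt,zr in(("small",156,272,.042,.026),("large",302,260,.058,.040),("med",452,277,.050,.033),("green",494,265,.050,.033)):
    print(n,W[v,u],strap(W,u,v,zt,18),ring(W,u,v,zr,18 if n!="large" else 22))
print("tin",ring(W,232,278,.074),"lid disc",ring(W,385,278,.017),"knob",ring(W,385,278,.040,12))
crops=[cv2.resize(f[v-25:v+25,u-25:u+25,::-1],(390,290) if 0 else (290,290),interpolation=cv2.INTER_CUBIC) for u,v in((156,272),(302,260),(452,277),(494,265))]
cv2.imwrite("pics/crop.png",np.vstack([np.hstack(crops[:2]),np.hstack(crops[2:])]))
E
```

```text
small [0.4091 0.3361 0.04  ] (94, array([0.4085, 0.3426]), (15.608695030212402, 32.76803970336914), np.float64(100.75539235392124), np.float64(0.04719669565258977)) (59, array([0.4085, 0.3426, 0.0198]))
large [ 0.4417 -0.0013  0.0583] (192, array([0.4435, 0.0017]), (66.76722717285156, 15.867218971252441), np.float64(-166.82175969172084), np.float64(0.06358207642062697)) (119, array([0.4428, 0.0017, 0.0373]))
med [ 0.4089 -0.3452  0.0478] (143, array([ 0.4111, -0.347 ]), (52.39228820800781, 16.201189041137695), np.float64(52.37352522081092), np.float64(0.055864423288025655)) (88, array([ 0.4096, -0.349 ,  0.0284]))
green [ 0.4374 -0.4417  0.0546] (141, array([ 0.4391, -0.4496]), (17.729875564575195, 51.47359085083008), np.float64(132.44562678639915), np.float64(0.05565144475825723)) (90, array([ 0.4395, -0.4508,  0.0285]))
tin (210, array([0.398 , 0.158 , 0.0544])) lid disc (1529, array([ 0.4059, -0.1924,  0.0422])) knob (69, array([ 0.4058, -0.193 ,  0.0082]))
```

View pics/crop.png

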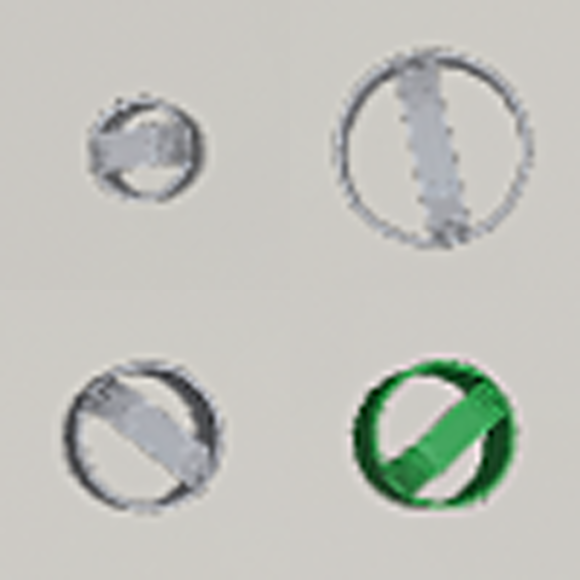

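The crop confirms it: bare-steel small, large and medium cutters, and a green look-alike that I won't touch. Strap axes are at about 101°, 13° and 52°. I'm moving to the small cutter first, via x≈0.45.

Call:
servo_tool --delta_pos '[[0.241,0.489,0],[0.241,0.489,0],[0.241,0.489,0],[0.241,0.489,0],[0.241,0.489,0],[0.241,0.489,0],[0.241,0.489,0],[0.241,0.489,0],[0.241,0.489,0],[0.241,0.489,0],[0.241,0.489,0],[0.241,0.489,0],[0.241,0.489,0],[0.241,0.489,0],[0.241,0.489,0]]' --turn '[[0,0,5],[0,0,10],[0,0,15],[0,0,20],[0,0,25],[0,0,30],[0,0,35],[0,0,40],[0,0,45],[0,0,50],[0,0,50],[0,0,50],[0,0,50],[0,0,50],[0,0,50]]' --fingers '[0,0,0,0,0,0,0,0,0,0,0,0,0,0,0]'

```text
t: 1.35
tool_pos: [0.4505, -0.098, 0.2302]
tcp_rot: [[-0.346, -0.938, -0.001], [-0.938, 0.346, 0.0], [0.0, 0.001, -1.0]]
contact_force: [-1.0, -0.4, -0.4]
grip_width: 0.0438
finger_force: 0.0
```

Call:
servo_tool --delta_pos '[[-0.041,0.442,0],[-0.041,0.442,0],[-0.041,0.442,0],[-0.041,0.442,0],[-0.041,0.442,0],[-0.041,0.442,0],[-0.041,0.442,0],[-0.041,0.442,0],[-0.041,0.442,0],[-0.041,0.442,0],[-0.041,0.442,0],[-0.041,0.442,-0.1],[-0.041,0.442,-0.1],[-0.041,0.442,-0.1],[-0.041,0.442,-0.1],[-0.041,0.442,-0.1]]' --turn '[[0,0,4],[0,0,8],[0,0,12],[0,0,16],[0,0,20],[0,0,24],[0,0,28],[0,0,31.3],[0,0,31.3],[0,0,31.3],[0,0,31.3],[0,0,31.3],[0,0,31.3],[0,0,31.3],[0,0,31.3],[0,0,31.3]]' --fingers '[0,0,0,0,0,0,0,0,0,0,0,0,0,0,0,0]'

```text
t: 2.68
tool_pos: [0.4095, 0.3407, 0.1301]
tcp_rot: [[0.187, -0.982, -0.001], [-0.982, -0.187, -0.002], [0.002, 0.001, -1.0]]
contact_force: [0.1, 0.4, 0.6]
grip_width: 0.043
finger_force: 0.0
```

Call:
servo_tool --delta_pos '[[-0.001,0.001,-0.03],[-0.001,0.001,-0.06],[-0.001,0.001,-0.075],[-0.001,0.001,-0.089],[-0.001,0.001,-0.089],[-0.001,0.001,-0.089],[-0.001,0.001,-0.089],[-0.001,0.001,-0.089],[-0.001,0.001,-0.089],[-0.001,0.001,-0.089],[-0.001,0.001,-0.089],[-0.001,0.001,-0.089]]' --turn '[[0,0,0],[0,0,0],[0,0,0],[0,0,0],[0,0,0],[0,0,0],[0,0,0],[0,0,0],[0,0,0],[0,0,0],[0,0,0],[0,0,0]]' --fingers '[0,0,0,0,0,-1,-1,-1,-1,-1,-1,-1]'

```text
t: 3.68
tool_pos: [0.4082, 0.3434, 0.0424]
tcp_rot: [[0.188, -0.982, 0.001], [-0.982, -0.188, 0.001], [-0.001, -0.001, -1.0]]
contact_force: [-1.7, -0.1, 4.8]
grip_width: 0.0149
finger_force: 30.0
```

Call:
servo_tool --delta_pos '[[0,0,0.02],[0,0,0.05],[0,0,0.08],[0,0,0.11],[0,-0.02,0.11],[-0.002,-0.04,0.11],[-0.004,-0.065,0.11],[-0.005,-0.09,0.11],[-0.006,-0.115,0.11],[-0.008,-0.14,0.11],[-0.009,-0.16,0.11],[-0.01,-0.175,0.11],[-0.01,-0.185,0.11],[-0.01,-0.185,0.11],[-0.01,-0.185,0.11],[-0.01,-0.185,0.11]]' --turn '[[0,0,0],[0,0,0],[0,0,0],[0,0,0],[0,0,-5],[0,0,-10],[0,0,-15],[0,0,-20],[0,0,-25],[0,0,-30],[0,0,-35],[0,0,-40],[0,0,-45],[0,0,-48.4],[0,0,-48.4],[0,0,-48.4]]' --fingers '[-1,-1,-1,-1,-1,-1,-1,-1,-1,-1,-1,-1,-1,-1,-1,-1]'

```text
t: 5.02
tool_pos: [0.3979, 0.1579, 0.1515]
tcp_rot: [[-0.609, -0.793, 0.0], [-0.793, 0.609, 0.0], [-0.0, 0.0, -1.0]]
contact_force: [-0.7, -0.0, -0.4]
grip_width: 0.0151
finger_force: 30.0
```

```bash
python3 - <<'E'
from h import *
c=cam("scene");save(c,"s1.png",(200,170,360,290),5)
print(r.sense()["tool_pos"])
E
```

```text
[0.39790805 0.15810182 0.15148995]
```

View pics/s1.png

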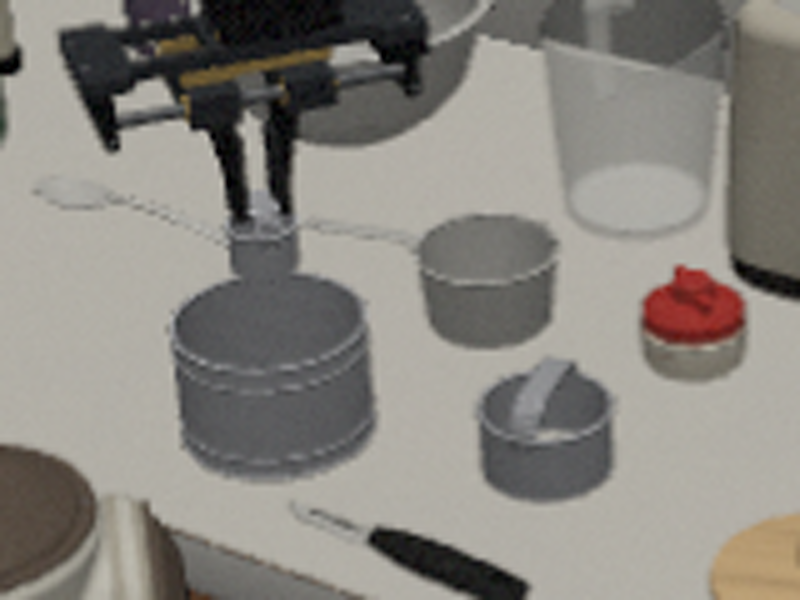

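The small cutter hangs level at crop (265,245), over the tin at (270,370). Lowering it.

Call:
servo_tool --delta_pos '[[0,0,-0.02],[0,0,-0.04],[0,0,-0.06],[0,0,-0.08],[0,0,-0.09],[0,0,-0.098],[0,0,-0.102],[0,0,-0.104],[0,0,-0.105],[0,0,-0.106],[0,0,-0.106]]' --turn '[[0,0,0],[0,0,0],[0,0,0],[0,0,0],[0,0,0],[0,0,0],[0,0,0],[0,0,0],[0,0,0],[0,0,0],[0,0,0]]' --fingers '[-1,-1,-1,-1,-1,-1,-1,-1,-1,-1,-1]'

```text
t: 5.98
tool_pos: [0.3982, 0.1583, 0.046]
tcp_rot: [[-0.61, -0.793, 0.001], [-0.793, 0.61, 0.001], [-0.001, -0.0, -1.0]]
contact_force: [-0.2, -0.1, -0.0]
grip_width: 0.0148
finger_force: 30.0
```

Down a further 1.5 mm, release to about 36 mm, and rise.

Call:
servo_tool --delta_pos '[[0,0,-0.0005],[0,0,-0.001],[0,0,-0.0015],[0,0,-0.0015],[0,0,-0.0015],[0,0,-0.0015],[0,0,-0.0015],[0,0,-0.0015],[0,0,0.02],[0,0,0.06],[0,0,0.1],[0,0,0.13],[0,0,0.13],[0,0,0.13]]' --turn '[[0,0,0],[0,0,0],[0,0,0],[0,0,0],[0,0,0],[0,0,0],[0,0,0],[0,0,0],[0,0,0],[0,0,0],[0,0,0],[0,0,0],[0,0,0],[0,0,0]]' --fingers '[-1,-1,-1,-0.2,-0.2,-0.2,-0.2,-0.2,-0.2,-0.2,-0.2,-0.2,-0.2,-0.2]'

```text
t: 7.15
tool_pos: [0.3985, 0.1586, 0.1771]
tcp_rot: [[-0.61, -0.792, 0.003], [-0.792, 0.61, 0.003], [-0.005, -0.0, -1.0]]
contact_force: [0.2, -0.3, -0.0]
grip_width: 0.0349
finger_force: 0.0
```

Call:
servo_tool --delta_pos '[[0.012,-0.506,0],[0.012,-0.506,0],[0.012,-0.506,0],[0.012,-0.506,0],[0.012,-0.506,0],[0.012,-0.506,0],[0.012,-0.506,0],[0.012,-0.506,0],[0.012,-0.506,0],[0.012,-0.506,0],[0.012,-0.506,0],[0.012,-0.506,0],[0.012,-0.506,0],[0.012,-0.506,0],[0.012,-0.506,0],[0.012,-0.506,0]]' --turn '[[0,0,0],[0,0,0],[0,0,0],[0,0,0],[0,0,0],[0,0,0],[0,0,0],[0,0,0],[0,0,0],[0,0,0],[0,0,0],[0,0,0],[0,0,0],[0,0,0],[0,0,0],[0,0,0]]' --fingers '[0,0,0,0,0,0,0,0,0,0,0,0,0,0,0,0]'

```text
t: 8.48
tool_pos: [0.4092, -0.3467, 0.1744]
tcp_rot: [[-0.609, -0.793, -0.002], [-0.793, 0.609, 0.002], [0.0, 0.003, -1.0]]
contact_force: [-0.4, -0.7, 0.0]
grip_width: 0.0436
finger_force: 0.0
```

```bash
python3 - <<'E'
from h import *
np.set_printoptions(precision=4,suppress=True)
c=cam("top");W=world(c);save(c,"t1.png",(192,248,272,308),8)
print(strap(W,232,278,.045,16),ring(W,232,278,.029,16),"tin",ring(W,232,278,.074),r.sense()["tool_pos"])
E
```

```text
(90, array([0.4113, 0.1713]), (68.19503784179688, 14.667106628417969), np.float64(50.62696297389245), np.float64(0.05037891095139635)) (56, array([0.4002, 0.1581, 0.0189])) tin (202, array([0.3978, 0.158 , 0.0544])) [ 0.4096 -0.3465  0.1749]
```

View pics/t1.png

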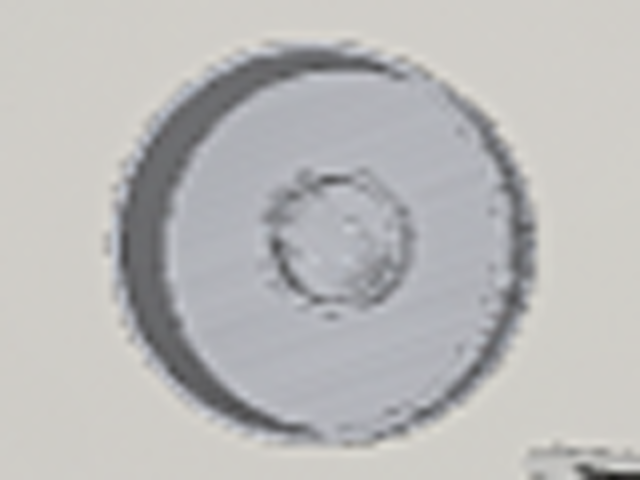

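The small cutter stands centred in the tin (crop (340,240)), at about (0.400, 0.158). Now grasping the medium steel cutter.

Call:
servo_tool --delta_pos '[[0.001,-0.001,-0.03],[0.001,-0.001,-0.06],[0.001,-0.001,-0.09],[0.001,-0.001,-0.11],[0.001,-0.001,-0.125],[0.001,-0.001,-0.125],[0.001,-0.001,-0.125],[0.001,-0.001,-0.125],[0.001,-0.001,-0.125],[0.001,-0.001,-0.125],[0.001,-0.001,-0.125],[0.001,-0.001,-0.125],[0.001,-0.001,-0.125]]' --turn '[[0,0,0],[0,0,0],[0,0,0],[0,0,0],[0,0,0],[0,0,0],[0,0,0],[0,0,0],[0,0,0],[0,0,0],[0,0,0],[0,0,0],[0,0,0]]' --fingers '[0,0,0,0,0,0,-1,-1,-1,-1,-1,-1,-1]'

```text
t: 9.62
tool_pos: [0.4112, -0.3491, 0.0514]
tcp_rot: [[-0.61, -0.793, 0.001], [-0.793, 0.61, -0.0], [-0.0, -0.001, -1.0]]
contact_force: [-1.0, 0.9, 4.0]
grip_width: 0.015
finger_force: 30.0
```

Call:
servo_tool --delta_pos '[[0,0,0.02],[0,0,0.05],[0,0,0.08],[0,0,0.11],[0,0.015,0.11],[-0.001,0.045,0.11],[-0.002,0.08,0.11],[-0.003,0.115,0.11],[-0.004,0.15,0.11],[-0.005,0.185,0.11],[-0.006,0.22,0.11],[-0.007,0.255,0.11],[-0.008,0.29,0.11],[-0.009,0.325,0.11],[-0.01,0.36,0.11],[-0.011,0.395,0.11],[-0.012,0.43,0.11],[-0.012,0.465,0.11],[-0.012,0.49,0.11],[-0.012,0.507,0.11]]' --turn '[[0,0,0],[0,0,0],[0,0,0],[0,0,0],[0,0,0],[0,0,0],[0,0,0],[0,0,0],[0,0,0],[0,0,0],[0,0,0],[0,0,0],[0,0,0],[0,0,0],[0,0,0],[0,0,0],[0,0,0],[0,0,0],[0,0,0],[0,0,0]]' --fingers '[-1,-1,-1,-1,-1,-1,-1,-1,-1,-1,-1,-1,-1,-1,-1,-1,-1,-1,-1,-1]'

```text
t: 11.28
tool_pos: [0.3988, 0.1604, 0.1606]
tcp_rot: [[-0.608, -0.794, 0.001], [-0.794, 0.608, 0.001], [-0.001, -0.0, -1.0]]
contact_force: [0.5, 0.1, -0.8]
grip_width: 0.0149
finger_force: 30.0
```

Call:
servo_tool --delta_pos '[[0,0,0],[0,0,0],[0,0,0],[0,0,0]]' --turn '[[0,0,0],[0,0,0],[0,0,0],[0,0,0]]' --fingers '[-1,-1,-1,-1]'

```text
t: 11.62
tool_pos: [0.3986, 0.1569, 0.1604]
tcp_rot: [[-0.611, -0.792, -0.001], [-0.792, 0.611, -0.0], [0.001, 0.0, -1.0]]
contact_force: [0.5, 0.9, -0.7]
grip_width: 0.015
finger_force: 30.0
```

Call:
servo_tool --delta_pos '[[0,0.001,-0.02],[0,0.001,-0.04],[0,0.001,-0.055],[0,0.001,-0.065],[0,0.001,-0.075],[0,0.001,-0.083],[0,0.001,-0.09],[0,0.001,-0.096],[0,0.001,-0.1],[0,0.001,-0.103],[0,0.001,-0.105],[0,0.001,-0.105]]' --turn '[[0,0,0],[0,0,0],[0,0,0],[0,0,0],[0,0,0],[0,0,0],[0,0,0],[0,0,0],[0,0,0],[0,0,0],[0,0,0],[0,0,0]]' --fingers '[-1,-1,-1,-1,-1,-1,-1,-1,-1,-1,-1,-1]'

```text
t: 12.62
tool_pos: [0.3989, 0.1589, 0.0554]
tcp_rot: [[-0.61, -0.793, -0.0], [-0.793, 0.61, -0.0], [0.0, 0.0, -1.0]]
contact_force: [-0.8, 0.0, -0.5]
grip_width: 0.0148
finger_force: 30.0
```

Lower 1.5 mm more, release to about 35 mm, and rise.

Call:
servo_tool --delta_pos '[[0,0,-0.0005],[0,0,-0.001],[0,0,-0.0015],[0,0,-0.0015],[0,0,-0.0015],[0,0,-0.0015],[0,0,-0.0015],[0,0,-0.0015],[0,0,0.02],[0,0,0.06],[0,0,0.1],[0,0,0.13],[0,0,0.13],[0,0,0.13]]' --turn '[[0,0,0],[0,0,0],[0,0,0],[0,0,0],[0,0,0],[0,0,0],[0,0,0],[0,0,0],[0,0,0],[0,0,0],[0,0,0],[0,0,0],[0,0,0],[0,0,0]]' --fingers '[-1,-1,-1,-0.2,-0.2,-0.2,-0.2,-0.2,-0.2,-0.2,-0.2,-0.2,-0.2,-0.2]'

```text
t: 13.78
tool_pos: [0.3996, 0.1597, 0.1873]
tcp_rot: [[-0.61, -0.792, 0.004], [-0.792, 0.61, 0.004], [-0.005, -0.001, -1.0]]
contact_force: [0.1, -0.5, -1.4]
grip_width: 0.0348
finger_force: 0.0
```

Call:
servo_tool --delta_pos '[[0.01,-0.03,0],[0.02,-0.07,0],[0.03,-0.11,0],[0.04,-0.14,0],[0.044,-0.157,0],[0.044,-0.157,0],[0.044,-0.157,0],[0.044,-0.157,0],[0.044,-0.157,0],[0.044,-0.157,0],[0.044,-0.157,0]]' --turn '[[0,0,-6],[0,0,-12],[0,0,-18],[0,0,-24],[0,0,-30],[0,0,-35],[0,0,-39.2],[0,0,-39.2],[0,0,-39.2],[0,0,-39.2],[0,0,-39.2]]' --fingers '[0,0,0,0,0,0,0,0,0,0,0]'

```text
t: 14.7
tool_pos: [0.4426, 0.0021, 0.1851]
tcp_rot: [[-0.973, -0.23, -0.001], [-0.23, 0.973, -0.0], [0.001, -0.0, -1.0]]
contact_force: [0.2, 0.9, -0.0]
grip_width: 0.0434
finger_force: 0.0
```

```bash
python3 - <<'E'
from h import *
np.set_printoptions(precision=4,suppress=True)
c=cam("top");W=world(c);save(c,"t2.png",(192,248,272,308),8)
print(ring(W,232,278,.036,18),"tin",ring(W,232,278,.074),r.sense()["tool_pos"])
A=W[262:294,216:248].reshape(-1,3);S=A[(A[:,2]>.046)&(np.hypot(A[:,0]-.398,A[:,1]-.158)<.035)];print(len(S),S.mean(0),S.max(0)-S.min(0))
E
```

```text
(1, array([0.389 , 0.1529, 0.018 ])) tin (50, array([0.397 , 0.1588, 0.0542])) [0.4427 0.0022 0.1852]<stdin>:5: RuntimeWarning: Mean of empty slice.
  ret = um.true_divide(
Traceback (most recent call last):
ValueError: zero-size array to reduction operation maximum which has no identity
```

View pics/t2.png

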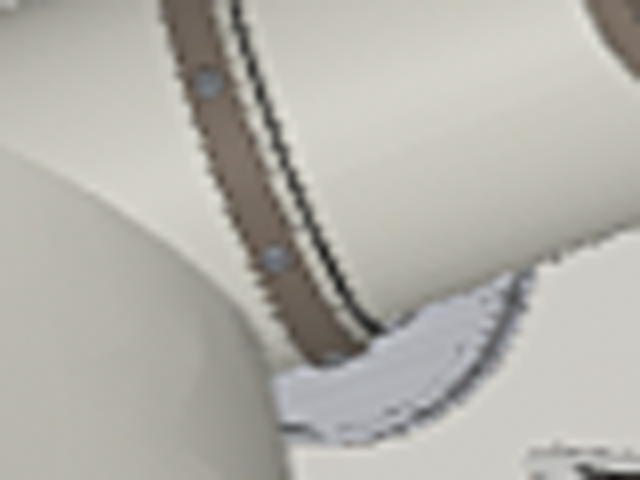

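The arm hides the tin in that view, so I'm stepping aside for a look.

Call:
servo_tool --delta_pos '[[0,-0.3,0],[0,-0.3,0],[0,-0.3,0],[0,-0.3,0],[0,-0.3,0],[0,-0.3,0],[0,-0.3,0],[0,-0.3,0],[0,-0.3,0],[0,-0.3,0]]' --turn '[[0,0,0],[0,0,0],[0,0,0],[0,0,0],[0,0,0],[0,0,0],[0,0,0],[0,0,0],[0,0,0],[0,0,0]]' --fingers '[0,0,0,0,0,0,0,0,0,0]'

```text
t: 15.58
tool_pos: [0.4426, -0.298, 0.185]
tcp_rot: [[-0.974, -0.228, -0.001], [-0.228, 0.974, 0.001], [0.001, 0.001, -1.0]]
contact_force: [-0.3, -0.7, -0.8]
grip_width: 0.0433
finger_force: 0.0
```

```bash
python3 - <<'E'
from h import *
np.set_printoptions(precision=4,suppress=True)
c=cam("top");W=world(c);save(c,"t3.png",(192,248,272,308),8)
print(ring(W,232,278,.036,18),"tin",ring(W,232,278,.074),"large",ring(W,302,260,.040,22),r.sense()["tool_pos"])
A=W[255:300,210:255].reshape(-1,3);S=A[(A[:,2]>.044)&(np.hypot(A[:,0]-.398,A[:,1]-.158)<.035)];print(len(S),S.mean(0),S.max(0),S.min(0))
E
```

```text
(106, array([0.3999, 0.1573, 0.0277])) tin (211, array([0.3979, 0.1579, 0.0544])) large (114, array([0.4427, 0.0018, 0.0372])) [ 0.4427 -0.2973  0.1853]
153 [0.3992 0.1565 0.0511] [0.4236 0.1794 0.06  ] [0.3805 0.1325 0.0442]
```

View pics/t3.png

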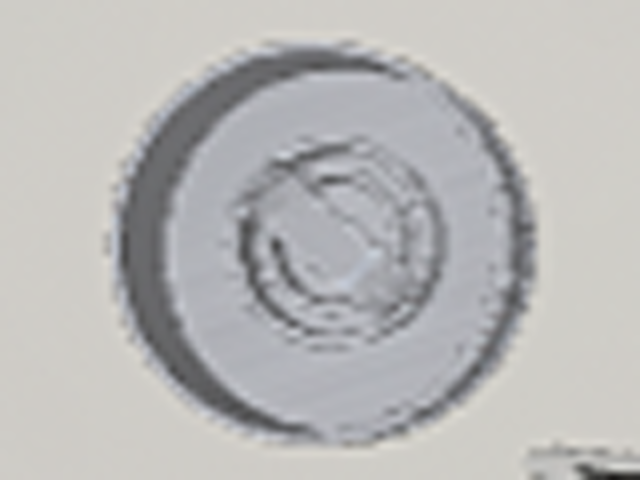

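Medium and small are concentric in the tin (crop (340,245)). Back to the large cutter to grasp it.

Call:
servo_tool --delta_pos '[[0,0.3,0],[0,0.3,0],[0,0.3,0],[0,0.3,0],[0,0.3,0],[0,0.3,0],[0,0.3,0],[0,0.3,0],[0,0.3,-0.03],[0,0.3,-0.07],[0,0.3,-0.1],[0,0.3,-0.127],[0,0.3,-0.127],[0,0.3,-0.127],[0,0.3,-0.127],[0,0.3,-0.127],[0,0.3,-0.127],[0,0.3,-0.127],[0,0.3,-0.127],[0,0.3,-0.127]]' --turn '[[0,0,0],[0,0,0],[0,0,0],[0,0,0],[0,0,0],[0,0,0],[0,0,0],[0,0,0],[0,0,0],[0,0,0],[0,0,0],[0,0,0],[0,0,0],[0,0,0],[0,0,0],[0,0,0],[0,0,0],[0,0,0],[0,0,0],[0,0,0]]' --fingers '[0,0,0,0,0,0,0,0,0,0,0,0,0,-1,-1,-1,-1,-1,-1,-1]'

```text
t: 17.3
tool_pos: [0.4436, 0.0022, 0.0596]
tcp_rot: [[-0.973, -0.229, 0.002], [-0.229, 0.973, 0.001], [-0.002, 0.0, -1.0]]
contact_force: [-1.8, 1.0, 6.1]
grip_width: 0.0147
finger_force: 30.0
```

Call:
servo_tool --delta_pos '[[0,0,0.02],[0,0,0.05],[0,0,0.08],[0,0,0.11],[-0.003,0.01,0.11],[-0.008,0.03,0.11],[-0.014,0.05,0.11],[-0.02,0.075,0.11],[-0.028,0.1,0.11],[-0.035,0.125,0.11],[-0.04,0.145,0.11],[-0.043,0.156,0.11],[-0.043,0.156,0.11],[-0.043,0.156,0.11],[-0.043,0.156,0.11],[-0.043,0.156,0.11]]' --turn '[[0,0,0],[0,0,0],[0,0,0],[0,0,0],[0,0,5],[0,0,10],[0,0,15],[0,0,20],[0,0,25],[0,0,30],[0,0,35],[0,0,39.2],[0,0,39.2],[0,0,39.2],[0,0,39.2],[0,0,39.2]]' --fingers '[-1,-1,-1,-1,-1,-1,-1,-1,-1,-1,-1,-1,-1,-1,-1,-1]'

```text
t: 18.63
tool_pos: [0.3999, 0.1572, 0.1684]
tcp_rot: [[-0.611, -0.791, -0.0], [-0.791, 0.611, -0.0], [0.001, 0.0, -1.0]]
contact_force: [0.2, 0.3, -1.3]
grip_width: 0.0149
finger_force: 30.0
```

Call:
servo_tool --delta_pos '[[0,0.0005,-0.02],[0,0.0005,-0.035],[0,0.0005,-0.045],[0,0.0005,-0.055],[0,0.0005,-0.063],[0,0.0005,-0.07],[0,0.0005,-0.077],[0,0.0005,-0.084],[0,0.0005,-0.09],[0,0.0005,-0.096],[0,0.0005,-0.1],[0,0.0005,-0.103],[0,0.0005,-0.1045],[0,0.0005,-0.1045]]' --turn '[[0,0,0],[0,0,0],[0,0,0],[0,0,0],[0,0,0],[0,0,0],[0,0,0],[0,0,0],[0,0,0],[0,0,0],[0,0,0],[0,0,0],[0,0,0],[0,0,0]]' --fingers '[-1,-1,-1,-1,-1,-1,-1,-1,-1,-1,-1,-1,-1,-1]'

```text
t: 19.8
tool_pos: [0.3998, 0.1584, 0.0638]
tcp_rot: [[-0.61, -0.793, -0.0], [-0.793, 0.61, -0.0], [0.0, 0.0, -1.0]]
contact_force: [0.6, -0.1, -0.3]
grip_width: 0.0148
finger_force: 30.0
```

Call:
servo_tool --delta_pos '[[0,0,-0.0005],[0,0,-0.001],[0,0,-0.0015],[0,0,-0.0015],[0,0,-0.0015],[0,0,-0.0015],[0,0,-0.0015],[0,0,-0.0015],[0,0,0.02],[0,0,0.06],[0,0,0.1],[0,0,0.12],[0,0,0.12],[0,0,0.12]]' --turn '[[0,0,0],[0,0,0],[0,0,0],[0,0,0],[0,0,0],[0,0,0],[0,0,0],[0,0,0],[0,0,0],[0,0,0],[0,0,0],[0,0,0],[0,0,0],[0,0,0]]' --fingers '[-1,-1,-1,-0.2,-0.2,-0.2,-0.2,-0.2,-0.2,-0.2,-0.2,-0.2,-0.2,-0.2]'

```text
t: 20.97
tool_pos: [0.4002, 0.1589, 0.1852]
tcp_rot: [[-0.61, -0.792, 0.002], [-0.792, 0.61, 0.003], [-0.004, -0.0, -1.0]]
contact_force: [0.0, -0.5, -0.8]
grip_width: 0.0347
finger_force: 0.0
```

Call:
servo_tool --delta_pos '[[0.006,-0.351,0],[0.006,-0.351,0],[0.006,-0.351,0],[0.006,-0.351,0],[0.006,-0.351,0],[0.006,-0.351,0],[0.006,-0.351,0],[0.006,-0.351,0],[0.006,-0.351,0],[0.006,-0.351,0],[0.006,-0.351,0],[0.006,-0.351,0],[0.006,-0.351,0]]' --turn '[[0,0,0],[0,0,0],[0,0,0],[0,0,0],[0,0,0],[0,0,0],[0,0,0],[0,0,0],[0,0,0],[0,0,0],[0,0,0],[0,0,0],[0,0,0]]' --fingers '[0,0,0,0,0,0,0,0,0,0,0,0,0]'

```text
t: 22.05
tool_pos: [0.4055, -0.1916, 0.1834]
tcp_rot: [[-0.609, -0.793, -0.001], [-0.793, 0.609, 0.0], [0.001, 0.001, -1.0]]
contact_force: [-0.6, -0.2, -0.0]
grip_width: 0.0435
finger_force: 0.0
```

```bash
python3 - <<'E'
from h import *
np.set_printoptions(precision=4,suppress=True)
c=cam("top");W=world(c);save(c,"t4.png",(192,248,272,308),8)
print(ring(W,232,278,.043,20),"tin",ring(W,232,278,.074),r.sense()["tool_pos"])
A=W[255:300,210:255].reshape(-1,3);S=A[(A[:,2]>.052)&(np.hypot(A[:,0]-.398,A[:,1]-.158)<.035)];print(len(S),S.mean(0),S.max(0),S.min(0))
E
```

```text
(164, array([0.3999, 0.1558, 0.0366])) tin (218, array([0.3979, 0.158 , 0.0544])) [ 0.4057 -0.1915  0.1837]
204 [0.3991 0.1554 0.0598] [0.4253 0.1848 0.069 ] [0.3643 0.1269 0.052 ]
```

View pics/t4.png

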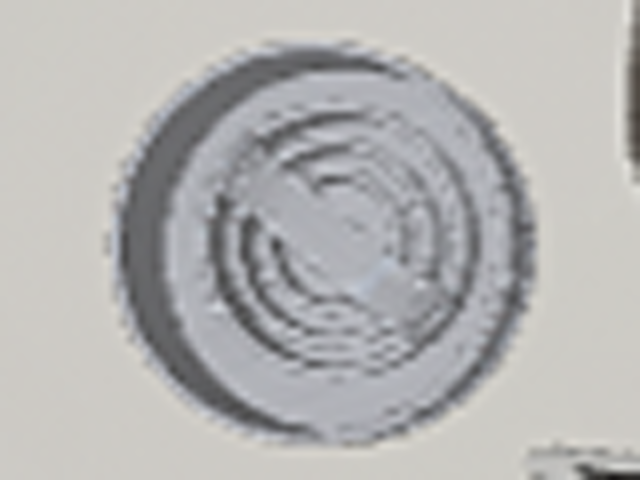

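All three cutters are nested (concentric around crop (345,240)). Now gripping the lid's knob.

Call:
servo_tool --delta_pos '[[0,-0.001,-0.03],[0,-0.001,-0.07],[0,-0.001,-0.11],[0,-0.001,-0.135],[0,-0.001,-0.148],[0,-0.001,-0.153],[0,-0.001,-0.153],[0,-0.001,-0.153],[0,-0.001,-0.153],[0,-0.001,-0.153],[0,-0.001,-0.153],[0,-0.001,-0.153],[0,-0.001,-0.153]]' --turn '[[0,0,0],[0,0,0],[0,0,0],[0,0,0],[0,0,0],[0,0,0],[0,0,0],[0,0,0],[0,0,0],[0,0,0],[0,0,0],[0,0,0],[0,0,0]]' --fingers '[0,0,0,0,0,0,0,-1,-1,-1,-1,-1,-1]'

```text
t: 23.18
tool_pos: [0.4063, -0.1935, 0.032]
tcp_rot: [[-0.61, -0.793, 0.001], [-0.793, 0.61, -0.0], [-0.001, -0.001, -1.0]]
contact_force: [-1.7, 2.8, 7.2]
grip_width: 0.0234
finger_force: 30.0
```

Call:
servo_tool --delta_pos '[[0,0,0.015],[0,0,0.04],[0,0,0.07],[0,0,0.1],[0,0,0.12],[0,0.015,0.12],[-0.001,0.04,0.12],[-0.002,0.07,0.12],[-0.003,0.1,0.12],[-0.004,0.13,0.12],[-0.005,0.16,0.12],[-0.005,0.19,0.12],[-0.006,0.22,0.12],[-0.006,0.25,0.12],[-0.007,0.28,0.12],[-0.007,0.305,0.12],[-0.008,0.325,0.12],[-0.008,0.34,0.12],[-0.008,0.348,0.12],[-0.008,0.351,0.12]]' --turn '[[0,0,0],[0,0,0],[0,0,0],[0,0,0],[0,0,0],[0,0,0],[0,0,0],[0,0,0],[0,0,0],[0,0,0],[0,0,0],[0,0,0],[0,0,0],[0,0,0],[0,0,0],[0,0,0],[0,0,0],[0,0,0],[0,0,0],[0,0,0]]' --fingers '[-1,-1,-1,-1,-1,-1,-1,-1,-1,-1,-1,-1,-1,-1,-1,-1,-1,-1,-1,-1]'

```text
t: 24.85
tool_pos: [0.3979, 0.1583, 0.151]
tcp_rot: [[-0.609, -0.793, 0.0], [-0.793, 0.609, 0.0], [-0.0, 0.0, -1.0]]
contact_force: [-0.5, -0.2, -0.8]
grip_width: 0.023
finger_force: 30.0
```

Call:
servo_tool --delta_pos '[[0,0,0],[0,0,0],[0,0,0],[0,0,0]]' --turn '[[0,0,0],[0,0,0],[0,0,0],[0,0,0]]' --fingers '[-1,-1,-1,-1]'

```text
t: 25.18
tool_pos: [0.3978, 0.1566, 0.151]
tcp_rot: [[-0.611, -0.792, -0.0], [-0.792, 0.611, -0.0], [0.0, 0.0, -1.0]]
contact_force: [0.1, -0.4, -0.8]
grip_width: 0.0231
finger_force: 30.0
```

```bash
python3 - <<'E'
from h import *
c=cam("scene");save(c,"s2.png",(200,150,360,270),5)
E
```

```text
(no output)
```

View pics/s2.png

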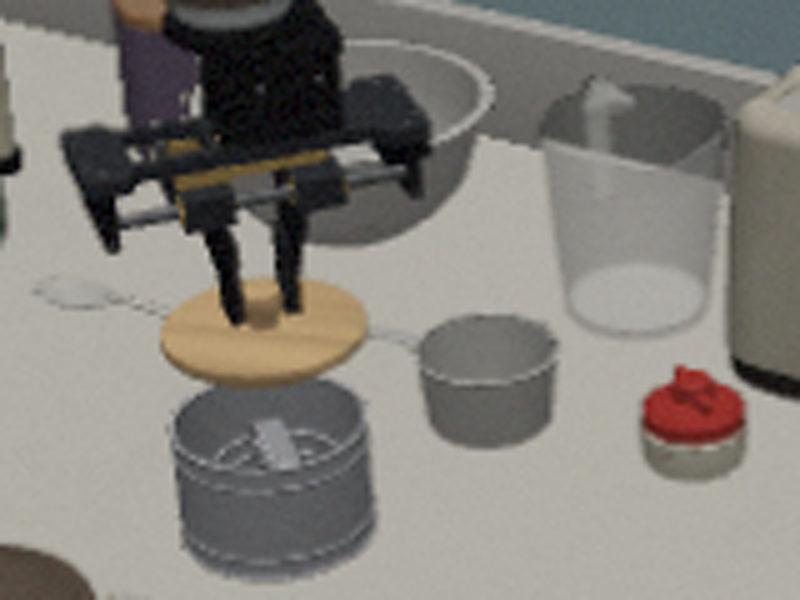

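The lid hangs level at crop (265,330), over the tin at (275,470). Lowering it.

Call:
servo_tool --delta_pos '[[0,0.001,-0.015],[0,0.001,-0.025],[0,0.001,-0.032],[0,0.001,-0.038],[0,0.001,-0.042],[0,0.001,-0.045],[0,0.001,-0.048],[0,0.001,-0.05],[0,0.001,-0.052],[0,0.001,-0.053],[0,0.001,-0.054],[0,0.001,-0.054]]' --turn '[[0,0,0],[0,0,0],[0,0,0],[0,0,0],[0,0,0],[0,0,0],[0,0,0],[0,0,0],[0,0,0],[0,0,0],[0,0,0],[0,0,0]]' --fingers '[-1,-1,-1,-1,-1,-1,-1,-1,-1,-1,-1,-1]'

```text
t: 26.23
tool_pos: [0.398, 0.1585, 0.098]
tcp_rot: [[-0.609, -0.793, 0.0], [-0.793, 0.609, -0.0], [-0.0, -0.0, -1.0]]
contact_force: [-3.6, -0.9, 5.9]
grip_width: 0.0232
finger_force: 30.0
```

Contact came at the expected home height (0.098). Release, rise and move aside.

Call:
servo_tool --delta_pos '[[0,0,0],[0,0,0],[0,0,0],[0,0,0],[0,0,0],[0,0,0.02],[0,0,0.06],[0,0,0.1],[0,-0.04,0.1],[0,-0.3,0.1],[0,-0.3,0.1],[0,-0.3,0.1],[0,-0.3,0.1],[0,-0.3,0.1],[0,-0.3,0.1],[0,-0.3,0.1],[0,-0.3,0.1],[0,-0.3,0.1]]' --turn '[[0,0,0],[0,0,0],[0,0,0],[0,0,0],[0,0,0],[0,0,0],[0,0,0],[0,0,0],[0,0,0],[0,0,0],[0,0,0],[0,0,0],[0,0,0],[0,0,0],[0,0,0],[0,0,0],[0,0,0],[0,0,0]]' --fingers '[0,0,0,0,0,0,0,0,0,0,0,0,0,0,0,0,0,0]'

```text
t: 27.73
tool_pos: [0.3976, -0.1421, 0.1968]
tcp_rot: [[-0.612, -0.791, -0.001], [-0.791, 0.612, 0.0], [0.0, 0.001, -1.0]]
contact_force: [-0.1, 0.2, 0.6]
grip_width: 0.0435
finger_force: 0.0
```

```bash
python3 - <<'E'
from h import *
np.set_printoptions(precision=4,suppress=True)
c=cam("top");W=world(c)
A=W[240:316,194:270].reshape(-1,3);A=A[np.isfinite(A[:,0])]
S=A[(abs(A[:,2]-.083)<.006)];k=A[A[:,2]>.1]
G=np.c_[S[:,:2]-S[:,:2].mean(0),np.ones(len(S))]
print("disc",len(S),circ(S)[:2],"plane",np.linalg.lstsq(G,S[:,2],rcond=None)[0],"knob",k.mean(0),np.median(k[:,2]))
c2=cam("scene");save(c2,"s3.png",(200,150,520,390),2.5)
E
```

```text
disc 1267 [0.3986 0.162 ] plane [ 0.0029 -0.0059  0.0834] knob [0.3849 0.0574 0.5192] 0.5349870392369959
```

View pics/s3.png

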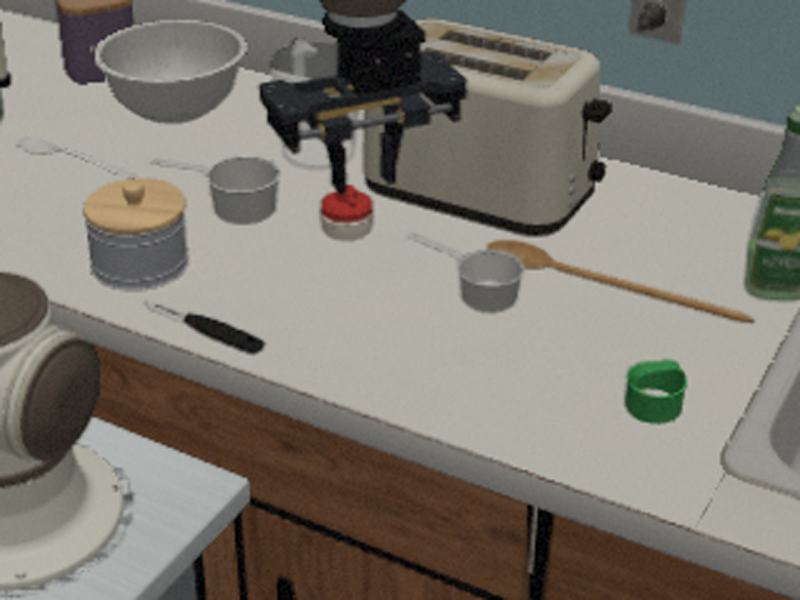

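The lid sits level on the tin (crop (135,205)) with its disc top at 0.0834 m, against 0.083 expected when fully home. The other objects look undisturbed and the gripper is clear, so I'm handing in.

```bash
python3 -c "
from workcell import r
print(r.close_job())"
```

```text
the job is handed in; nothing more can be done
None
```

The three cutters are nested in the tin (small, then medium, then large), the lid is on and measures fully home, and the job was handed in at about 28 s; no verdict was returned.

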